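Set up and verify the bench check scale

TASK

Check the bench scale: lower the white holed weighing plate over the two locating pins of the scale's carriage until it lies flush, let go, and then press the green button on the control box fully home to tare it. After that test the check weights that are there one at a time, the smallest first and the largest last: stand each one alone, flat in the middle of the plate, let go of it for about a second, and then put it back flat in the blue tray. Leave the plate fitted and all the weights in the tray, and do not disturb the tape roll or the glue bottle.

Things in the scene. Friction and masses are not known exactly. Their poses are not given: they have to be found in the camera images.
- plate: white plastic weighing plate, loose, 170 (x, long) x 60 (y) x 16 (z) mm, 450 g, with two through holes of 12.4 mm diameter at x = -60 and +60 mm on its centre line; it is the same turned half round. It starts lying flat on the bench at the right, its long side pointing away from the robot, between the orange control box and taller fixed fittings (up to 160 mm) farther right. Origin at the centre of its underside, z up; its top face is at z = +16 mm
- seat (a point): centre of the flat top face of the scale's sprung carriage, on which the plate is to lie. x runs along the carriage (150 x 46 mm, 8 mm thick), z up; two upright 10 mm steel pins with tapered tips stand at x = -60 and +60 mm, 24 mm high. The carriage, 50 mm above the bench, sinks straight down under load by 0.65 mm per N (15 mm at most); the grey scale housing below it (210 x 130 mm, top 26 mm above the bench) is fixed
- control_box_btn1 (a joint): green push button in the middle of the top of the orange control box (the tare button): 0 released, 0.003 m fully pressed; it springs back, and takes 8 N
- green_button_top (a point): centre of the green button's top face when released, 25 mm across, pressed straight down; the other two buttons beside it along y, 38 mm away, are no part of the job, and the one on the -y side stands 12 mm higher and is 32 mm across. The box top (68 mm along x, 196 mm along y) is 8 mm lower than this point and 89 mm above the bench; the box stands between the plate and the scale
- tray_in (a point): centre of the inner floor of the fixed blue weight tray; inside 240 mm along its x and 95 mm along its y, the rim 8 mm above this floor, z up. The weights start in it, spaced some 80 mm apart along x, in any order
- weight_small: small check weight, loose: plain yellow brass disc weight, 46 mm diameter, 30 mm high, 350 g (may differ somewhat); origin at the centre of its underside, z along its axis. Absent in some starts
- small_mid (a point): middle of the small check weight, half-way up its axis (15 mm from either face)
- weight_medium: medium check weight, loose: plain bright steel disc weight, 52 mm diameter, 34 mm high, 500 g (may differ somewhat); origin at the centre of its underside, z along its axis. Absent in some starts
- medium_mid (a point): middle of the medium check weight, half-way up its axis (17 mm from either face)
- weight_large: large check weight, loose: plain red painted disc weight, 58 mm diameter, 38 mm high, 700 g (may differ somewhat); origin at the centre of its underside, z along its axis. Absent in some starts
- large_mid (a point): middle of the large check weight, half-way up its axis (19 mm from either face)
- tape_roll: roll of tan tape lying flat, 94 mm across, 48 mm high, bystander behind the control box; origin at the centre of its underside
- glue_bottle: small white bottle with a red nozzle, 56 mm across, 129 mm high, bystander; origin at the centre of its underside
- spray_can: green can, 52 mm across, 181 mm high, beyond the scale; origin at the centre of its underside

How it is judged:
By the outcome, as a careful person would: the job done as asked, in the order asked, and still so for the second after the job is handed in, with the robot touching nothing.
Of weight_small, weight_medium, weight_large only 2 to 3 are there at a start; the rules pass over those that are not, and their reading is None.
At some moment in a run one of plate, weight_small, weight_medium, weight_large may be knocked a few centimetres aside while the robot is not near it.
Once in a run the grip may slacken for a moment while it holds something.
It also fails if it takes over 210 s, if anything falls off the work surface, if the arm or the gripper's body presses on something with over 40 N, if the wrist force passes 120 N, or if a joint passes its speed limit or range.

ROBOT

A 6-joint arm with a two-finger parallel gripper is mounted at the origin on a cart in front of the work surface, level with it; the furniture and walls round the work are solid. World frame = base frame: x ahead of the robot, y to its left, z up, the work surface at z = 0. Lengths are in mm, angles in rad, forces in N, time in s.
With the tool pointing down it reaches from about 400 to 825 mm from the base axis. Payload 7 kg.
Tool frame: the origin (TCP) lies at the very end of the fingers, on their centre line; the grasp point (between the pads) lies 19 mm behind it; z points along the fingers, y is the direction in which the jaws open and shut (so a half turn about z gives the same grasp; the last joint's range is limited). The gripper opens to 88 mm and grips with 3 to 60 N. Pads are 19 mm wide; open, the fingers measure 130 mm over their backs; the gripper's body (78 mm by 193 mm) begins 47 mm behind the grasp point.
Start: joints at [-1.002, 0.359, 0.012, 0, -1.224, -0.288], TCP at [187.033, -648.548, 226.561] pointing down, gripper open.
Joint ranges: [-3.07, 3.07], [-1.43, 2.12], [-1.02, 1.25], [-3.03, 1.67], [-3.05, -0], [-3.03, 3.03]. Speed limits (rad/s): [2.39, 2.39, 3.01, 3.14, 3.14, 3.14].

INTERFACE

Orientations are given as a unit quaternion [x, y, z, w].
In Python, from plant import bot gives the robot as it stands. Calls block until the motion is done:
- bot.move_ptp(position, orientation): joint-space move of the TCP to a pose.
- bot.line_to(position, velocity=150, ori=None): straight line of the TCP; ori=None keeps the orientation; velocity is the mean speed in mm/s.
- bot.move_joints(angles): joint-space move.
- bot.move_gripper(opening, force=None): finger opening in mm; force is the grip in N (None keeps the last); returns when the fingers have stopped.
- bot.pause(seconds).
- bot.solve_ik(position, orientation): joint angles nearest the present ones, or None.
- bot.read_state(): the state.
- bot.camera(name): name is "scene" or "side" or "wrist"; returns the picture (420x560x3 uint8, red, green, blue); there is no depth.
- bot.get_calibration(name): a dict with "fx", "fy", "cx", "cy" (pixels), "view" (4x4, takes a point from world to camera coordinates); the wrist camera has in their place "T_tool_cam" (4x4, takes a point from camera to tool coordinates, whose origin is the TCP and whose axes are the flange's). Camera axes: x right, y up, looking along -z (the intrinsics and any distortion apply to the point x, -y, -z); pixel columns grow to the right and rows downward; lengths in mm; the calibration is good to about 2 mm. A picture is of the moment at which its call begins: read the wrist's pose just before it. get_calibration takes no time and is no camera call.
A pose or a line that the arm cannot do raises bot.Unreachable and nothing moves.
- bot.close_job(): hands the job in, once; it reports no verdict.
The state is a dict: "t": time; "joint_pos": joint angles; "qvel": joint speeds; "tau": joint torques, N m; "tcp_pos": TCP position; "eef_rot": TCP orientation; "contact_force": force on the tool from outside, world axes, zero at the start; "moment": the same for the moment, N m; "width": finger opening in mm.
Only numpy, scipy, OpenCV 4.12 (cv2) and the standard library are available. Lean on these libraries where they do the work, as an engineer would, in place of code of your own. Each camera call takes 0.05 s, during which the arm holds its last target. There are 200 camera calls.

## Working session

There is one attempt and no reset: what is moved stays moved. The work goes in short steps, each a Python script; the robot and the scene stay as the last script left them, time stands still between calls to the robot, and variables do not carry over. Pictures are saved under pics/ and viewed, about 12 in all and at most 16, crops included, and the job is handed in when it is done.

```bash
ls; mkdir -p pics
python3 - <<'E'
from plant import bot
import cv2,numpy as np
s=bot.read_state();print(s)
for n in("scene","side","wrist"):
    c=bot.get_calibration(n);print(n,c)
    im=bot.camera(n)[:,:,::-1]
    cv2.imwrite(f"pics/{n}0.png",cv2.resize(im,(784,588),interpolation=cv2.INTER_CUBIC))
E
```

```text
pics
{'t': 0.0, 'joint_pos': array([-1.00191866e+00,  3.59395658e-01,  1.10896805e-02, -3.49418840e-04,
       -1.22409540e+00, -2.88106559e-01]), 'qvel': array([-0.00133587, -0.00083441, -0.00025233, -0.00168537, -0.001318  ,
       -0.00018711]), 'tau': array([ 1.62617314e-03, -5.82720315e+01,  2.93067920e+01,  6.99747339e+00,
        6.91502384e-03, -1.48123891e-04]), 'tcp_pos': array([ 186.89159701, -648.11881706,  225.63055616]), 'eef_rot': array([-1.39865927e-01,  9.90170112e-01,  7.98225715e-04, -1.84034163e-04]), 'contact_force': array([-0.41711845, -0.79820201,  0.2260833 ]), 'moment': array([ 0.03026104, -0.02812571, -0.01249072]), 'width': 87.54095621993767}
scene {'fx': 518.6600669565951, 'fy': 518.6600669565951, 'cx': 272.0078208912678, 'cy': 216.20605304423273, 'view': array([[-8.23819405e-01, -5.66377345e-01, -2.32011121e-02,
         4.45697407e+02],
       [ 2.16095318e-01, -3.51631963e-01,  9.10855519e-01,
        -2.11531193e+02],
       [-5.24046183e-01,  7.45366799e-01,  4.12072727e-01,
        -1.10481241e+03],
       [ 0.00000000e+00,  0.00000000e+00,  0.000000
[... 262 characters left out ...]
, -5.90193888e-01,  7.78328935e-01,
        -1.65252714e+02],
       [-2.45572789e-01,  7.38692311e-01,  6.27716238e-01,
        -1.07760955e+03],
       [ 0.00000000e+00,  0.00000000e+00,  0.00000000e+00,
         1.00000000e+00]])}
wrist {'fx': 298.87591172355593, 'fy': 298.87591172355593, 'cx': 275.83250074129666, 'cy': 210.04940489245303, 'T_tool_cam': array([[-4.72409572e-04,  9.62016930e-01,  2.72989382e-01,
         7.27538233e+01],
       [ 9.99999101e-01,  7.97030851e-04, -1.07823983e-03,
        -2.12944403e-02],
       [-1.25486593e-03,  2.72988628e-01, -9.62016442e-01,
        -1.58296923e+02],
       [ 0.00000000e+00,  0.00000000e+00,  0.00000000e+00,
         1.00000000e+00]])}
```

View pics/scene0.png

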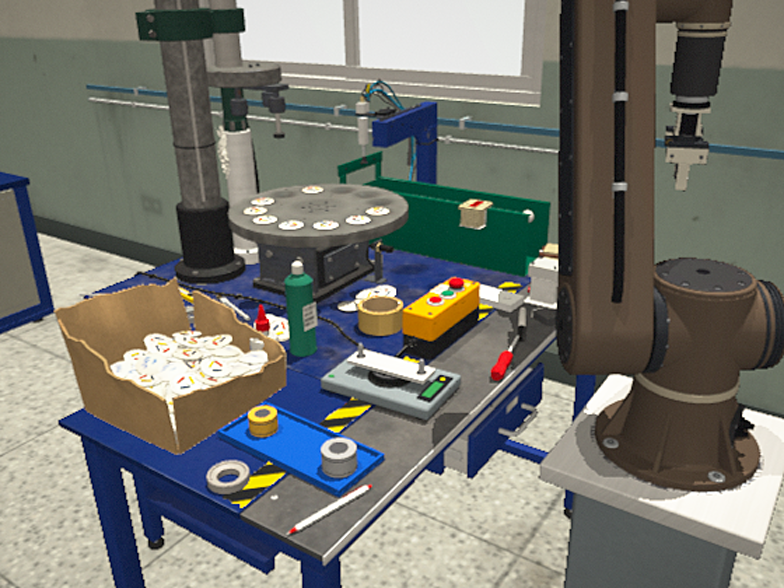

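View pics/side0.png

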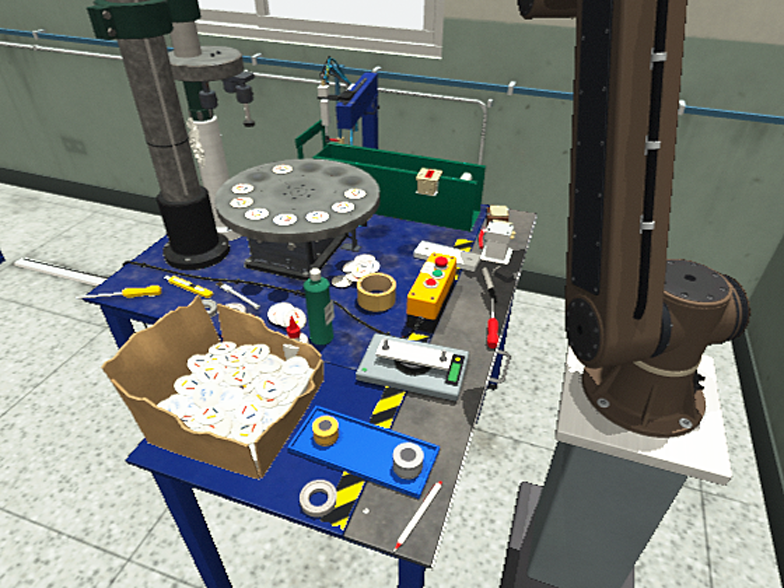

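View pics/wrist0.png

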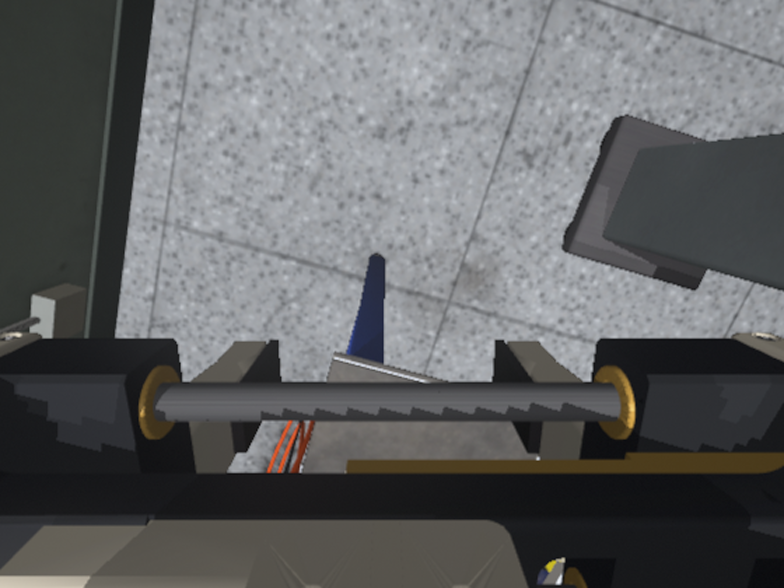

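The scene camera shows the yellow weight at (263,413) and the steel one at (340,445) in the tray. I see no red weight. The carriage pins are near (361,348) and (422,366), and the plate is half hidden behind the orange box. In the side view the pin tips are at about (384,343) and (443,344), the green button at (438,273), and the plate near (440,252).

```bash
cat > h.py <<'E'
from plant import bot
import cv2,numpy as np
from scipy.spatial.transform import Rotation as R
def cam(name,st=None):
    c=bot.get_calibration(name)
    if name=="wrist":
        T=np.eye(4);T[:3,:3]=R.from_quat(st["eef_rot"]).as_matrix();T[:3,3]=st["tcp_pos"]
        c["view"]=np.linalg.inv(T@c["T_tool_cam"])
    return c
def ray(c,u,v,z):   # pixel -> world on plane z
    M=c["view"];d=np.array([(u-c["cx"])/c["fx"],-(v-c["cy"])/c["fy"],-1])
    Rm=M[:3,:3];o=-Rm.T@M[:3,3];d=Rm.T@d
    return o+d*(z-o[2])/d[2]
def proj(c,p):
    q=c["view"][:3,:3]@np.asarray(p,float)+c["view"][:3,3]
    return np.array([c["cx"]+c["fx"]*q[0]/-q[2],c["cy"]-c["fy"]*q[1]/-q[2]])
def down(yaw):  # tool down, jaw (y) axis direction at world angle yaw
    y=np.array([np.cos(yaw),np.sin(yaw),0]);z=np.array([0,0,-1.]);x=np.cross(y,z)
    return R.from_matrix(np.c_[x,y,z]).as_quat()
def near(yaw,pos):   # pick yaw or yaw+pi (last joint nearest zero)
    best=None
    for k in(0,np.pi):
        q=bot.solve_ik(list(pos),list(down(yaw+k)))
        if q is not None and(best is None or abs(q[5])<abs(best[1])):best=(down(yaw+k),q[5])
    return best[0]
def shot(n,f,box=None,s=1.4):
    st=bot.read_state();im=bot.camera(n)[:,:,::-1]
    np.save(f"pics/{f}.npy",im)
    if box:im=im[box[1]:box[3],box[0]:box[2]]
    cv2.imwrite(f"pics/{f}.png",cv2.resize(im,None,fx=s,fy=s,interpolation=cv2.INTER_CUBIC))
    return cam(n,st)
E
python3 - <<'E'
from h import *
pts=dict(green=(97,(438,273),(448,293)),red=(109,(441,261),(456,283)),pinL=(74,(384,342),(361,347)),pinR=(74,(443,343),(421,361)),
 yel=(33,(325,422),(263,411)),steel=(37,(408,450),(339,444)),platec=(16,(440,252),(500,296)),glue=(129,(292,318),(262,308)),tape=(48,(377,281),(380,303)))
for k,(z,a,b) in pts.items():
    print(k,*[ray(cam(n),p[0]/1.4,p[1]/1.4,z).round(0) for n,p in(("side",a),("scene",b))])
for p in[(318,408),(438,450),(418,493),(290,452)]:print("tray",ray(cam("side"),p[0]/1.4,p[1]/1.4,11).round(0))
a=cv2.imread("pics/side0.png");cv2.imwrite("pics/sc.png",cv2.resize(a[225:505,270:540],None,fx=2.14,fy=2.14,interpolation=3))
E
```

```text
green [ 466. -120.   97.] [ 463. -119.   97.]
red [ 468. -153.  109.] [ 460. -145.  109.]
pinL [510. 116.  74.] [501. 115.  74.]
pinR [397.  79.  74.] [388. 103.  74.]
yel [551. 310.  33.] [553. 311.  33.]
steel [390. 320.  37.] [393. 321.  37.]
platec [ 515. -330.   16.] [ 450. -325.   16.]
glue [681. 168. 129.] [672. 172. 129.]
tape [ 610. -107.   48.] [ 611. -100.   48.]
tray [587. 268.  11.]
tray [346. 284.  11.]
tray [353. 377.  11.]
tray [590. 376.  11.]
```

View pics/sc.png

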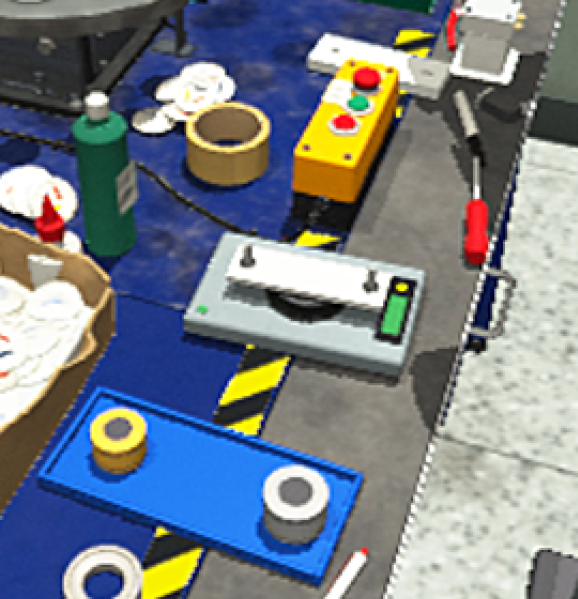

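The crop confirms the layout: the plate runs roughly along x, with its right hole at crop (430,75) and its left hole near (325,48). Only yellow and steel weights are present. Next I take a near look with the wrist camera over the plate.

Run:
```python
from h import *
c=cam("side")
for u,v in((430,75),(327,47)):print(ray(c,(270+u/2.14)/1.4,(225+v/2.14)/1.4,16).round())
q=near(np.pi/2,(540,-290,270));print(R.from_quat(q).as_matrix()[:,0].round(2))
bot.move_ptp([540,-290,270],list(q))
w=shot("wrist","w1");np.save("w1v.npy",w["view"]);print(bot.read_state()["joint_pos"].round(2))
```

```text
[ 427. -320.   16.]
[ 566. -338.   16.]
[-1.  0.  0.]
[-0.18  0.23 -0.06  0.   -1.27 -1.4 ]
```

View pics/w1.png

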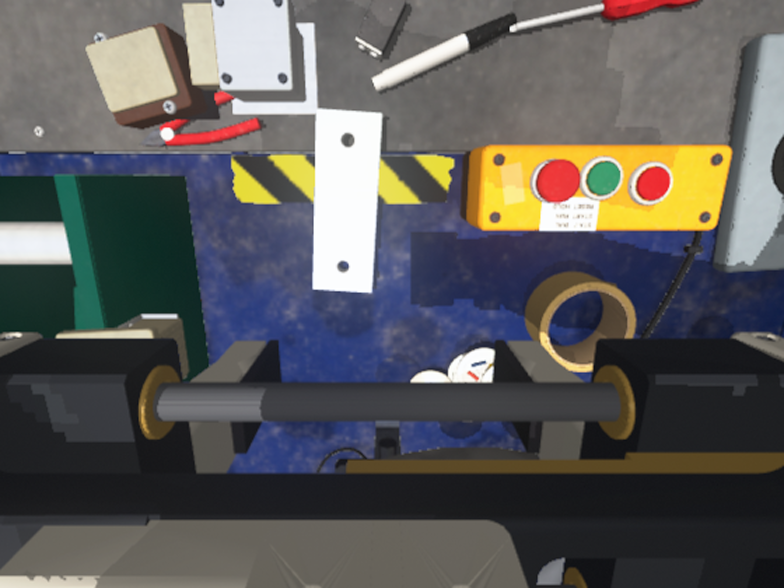

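Run:
```python
from h import *
c=bot.get_calibration("wrist");c["view"]=np.load("w1v.npy")
P=lambda u,v,z:ray(c,u/1.4,v/1.4,z).round(1)
for n,u,v,z in [("hN",347.5,139.5,16),("hF",342.5,266.5,16),("c1",316,109,16),("c2",383,113,16),("c3",313,290,16),("c4",373,293,16),
 ("green",603,178,97),("red",557,180,109),("boxTL",482,146,89),("boxBL",480,230,89),("boxTR",730,146,89),("boxBR",727,230,89),("grayR z0",318,110,0),("grayR z60",292,85,60),("greenwall0",205,330,0),("greenwall100",190,178,100),("gw160",190,178,160),("redw",262,124,10),("beige",187,110,60)]:print(n,P(u,v,z))
```

```text
hN [ 434.6 -325.7   16. ]
hF [ 554.7 -333.9   16. ]
c1 [ 408.5 -353.6   16. ]
c2 [ 411.9 -292.7   16. ]
c3 [ 579.1 -364.7   16. ]
c4 [ 582.4 -303.5   16. ]
green [ 468.8 -124.5   97. ]
red [ 470.1 -164.2  109. ]
boxTL [ 445.1 -216.5   89. ]
boxBL [ 509.2 -214.2   89. ]
boxTR [445.3 -26.4  89. ]
boxBR [509.5 -14.5  89. ]
grayR z0 [ 407.1 -354.2    0. ]
grayR z60 [ 396.9 -365.3   60. ]
greenwall0 [ 628.5 -487.4    0. ]
greenwall100 [ 468.4 -438.2  100. ]
gw160 [ 468.1 -411.1  160. ]
redw [ 420.5 -405.4   10. ]
beige [ 415.4 -451.8   60. ]
```

Hole spacing comes out at 120.4 mm, which fits the drawing. The plate centre is about (494.6, -329.8) with yaw -3.9°, and the green button is at about (469, -124). Now a near look at the scale and tray.

Run:
```python
from h import *
q=near(np.pi/2,(530,200,290));print(R.from_quat(q).as_matrix()[:,0].round(2))
bot.move_ptp([530,200,290],list(q))
w=shot("wrist","w2");np.save("w2v.npy",w["view"]);s=bot.read_state();print(s["t"],s["joint_pos"].round(2))
```

```text
[ 1. -0.  0.]
4.0333 [ 0.71  0.15 -0.13  0.   -1.3   0.86]
```

View pics/w2.png

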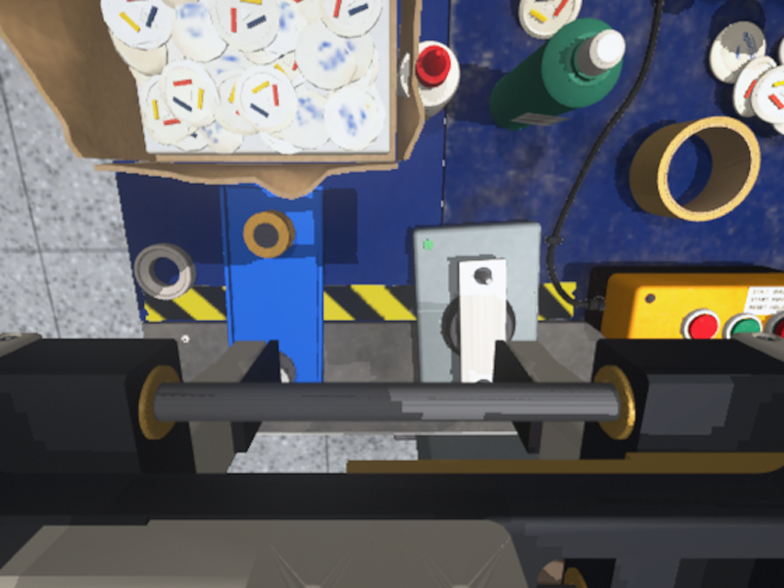

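This view came out turned half round, so the jaws hide the near pin. I retake it with the camera on the robot side.

Run:
```python
from h import *
w=bot.get_calibration("wrist");w["view"]=np.load("w2v.npy")
for z in(0,60,80,100,130):print("flap tip",z,ray(w,290/1.4,197/1.4,z).round(),"flap R",ray(w,398/1.4,157/1.4,z).round())
print("yel",ray(w,268.5/1.4,234/1.4,33).round(1),"pinF",ray(w,483/1.4,277/1.4,50).round(1),ray(w,483/1.4,273/1.4,74).round(1))
q=down(np.pi/2);print(R.from_quat(q).as_matrix()[:,0].round(2))
bot.move_ptp([530,190,290],list(q))
w=shot("wrist","w3");np.save("w3v.npy",w["view"]);s=bot.read_state();print(s["t"],s["joint_pos"].round(2))
```

```text
flap tip 0 [583. 301.   0.] flap R [622. 188.   0.]
flap tip 60 [586. 287.  60.] flap R [620. 190.  60.]
flap tip 80 [587. 283.  80.] flap R [619. 190.  80.]
flap tip 100 [588. 278. 100.] flap R [618. 191. 100.]
flap tip 130 [589. 271. 130.] flap R [617. 191. 130.]
yel [548.7 316.8  33. ] pinF [508.5 105.5  50. ] [518.1 111.4  74. ]
[-1.  0.  0.]
6.725 [ 0.69  0.14 -0.14  0.   -1.29 -2.26]
```

View pics/w3.png

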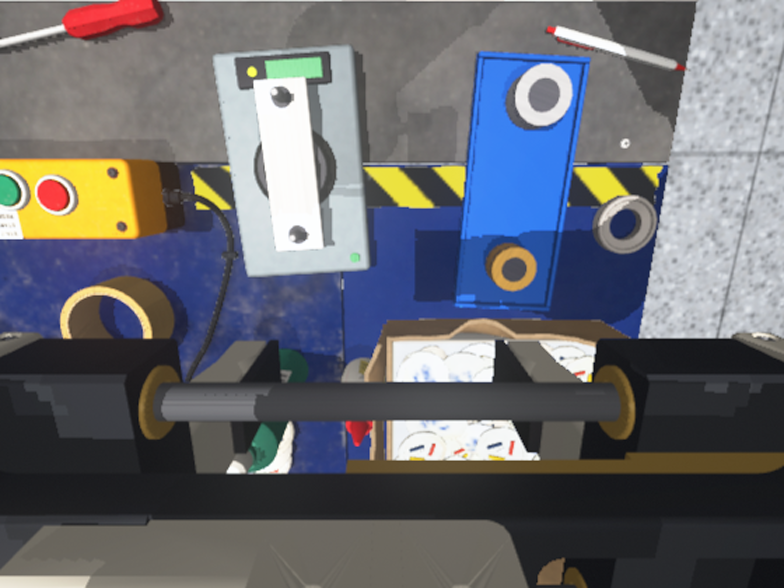

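The near view shows the pins at about (281,97) and (297,234), the steel weight top at (543,94) and the yellow top at (513,267). The cardboard box flap starts at x ≈ 587. I take an enlarged crop for exact pin pixels.

Run:
```python
from h import *
im=np.load("pics/w3.npy")
cv2.imwrite("pics/w3c.png",np.hstack([cv2.resize(im[b:b+50,a:a+60],None,fx=6.5,fy=6.5,interpolation=3) for a,b in((172,45),(182,143))]))
```

```text
(no output)
```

View pics/w3c.png

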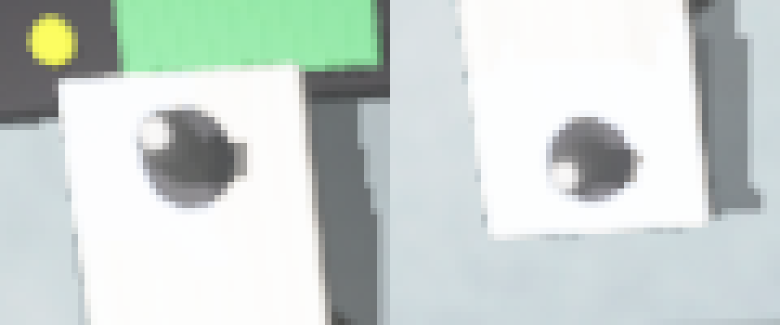

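Run:
```python
from h import *
c=bot.get_calibration("wrist");c["view"]=np.load("w3v.npy")
a=ray(c,172+157/6.5,45+132/6.5,74);b=ray(c,182+175/6.5,143+172/6.5,74)
K=[ray(c,172+62/6.5,45+80/6.5,50),ray(c,172+298/6.5,45+66/6.5,50),ray(c,182+100/6.5,143+236/6.5,50),ray(c,182+318/6.5,143+220/6.5,50)]
print("pins",a.round(1),b.round(1),np.linalg.norm(a-b),((a+b)/2).round(1),np.degrees(np.arctan2(*(b-a)[1::-1])))
print("corner c",np.mean(K,0).round(1),np.array(K).round(1),np.degrees(np.arctan2(*((K[2]+K[3]-K[0]-K[1]))[1::-1])))
P=lambda u,v,z:ray(c,u/1.4,v/1.4,z).round(1)
print("yel",P(513,267,33),"steel",P(543,94,37),"tray",[P(*p,11) for p in((478,54),(589,58),(457,304),(549,309))])
print("green",P(8,189,97))
s=cam("side");print([ (proj(s,p)*1.4).round(0) for p in(a,b)])
```

```text
pins [391.1  99.4  74. ] [510.4 106.8  74. ] 119.50583909692418 [450.8 103.1  74. ] 3.5115205448516864
corner c [451.1 103.2  50. ] [[378.   76.6  50. ]
 [375.7 120.6  50. ]
 [527.1  85.1  50. ]
 [523.7 130.3  50. ]] 3.5052633680185625
yel [546.5 319.2  33. ] steel [386.7 331.8  37. ] tray [array([348. , 276.5,  11. ]), array([351.3, 380.8,  11. ]), array([592.5, 268.2,  11. ]), array([598.3, 369.5,  11. ])]
green [ 467.8 -117.2   97. ]
[array([443., 350.]), array([385., 339.])]
```

Pin spacing is 119.5 mm, and the pins and carriage corners agree: seat (451,103), yaw 3.5°. The two half-turned wrist views let me cancel camera bias, so I compare them with one combined crop.

Run:
```python
from h import *
a=np.load("pics/w2.npy");b=np.load("pics/w3.npy")
f=lambda im,u,v:cv2.resize(im[v:v+40,u:u+44],None,fx=6,fy=6,interpolation=3)
cv2.imwrite("pics/cmp.png",np.hstack([f(a,322,178),f(a,170,148),f(b,345,172)]))
```

```text
(no output)
```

View pics/cmp.png

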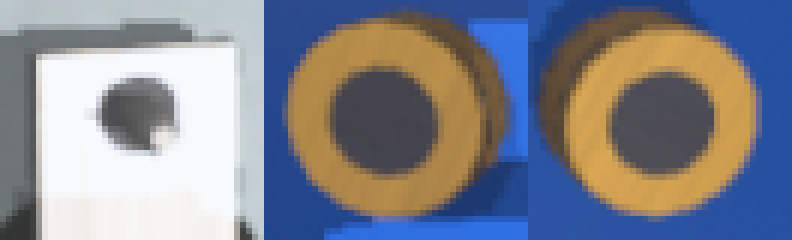

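Run:
```python
from h import *
a=bot.get_calibration("wrist");a["view"]=np.load("w2v.npy")
b=bot.get_calibration("wrist");b["view"]=np.load("w3v.npy")
print("pinF w2",ray(a,349,200.5,74).round(1),"w3 510.4 106.8")
print("yel",ray(a,190.3,167.5,33).round(1),ray(b,367.2,192.2,33).round(1))
```

```text
pinF w2 [510.8 105.8  74. ] w3 510.4 106.8
yel [548.2 318.9  33. ] [548.6 320.5  33. ]
```

The bias is under 1 mm, so the seat is at (451, 102.5). Picking up the plate.

Run:
```python
from h import *
q=list(down(np.radians(86.1)))
bot.move_gripper(88)
bot.move_ptp([494.6,-330.4,200],q)
bot.line_to([494.6,-330.4,40],120); print(bot.read_state()["contact_force"].round(1))
bot.line_to([494.6,-330.4,4.5],50); s=bot.read_state();print(s["tcp_pos"].round(1),s["contact_force"].round(1))
bot.move_gripper(50,45);bot.pause(.2)
s=bot.read_state();print(s["width"],s["tcp_pos"].round(1))
bot.line_to([494.6,-330.4,230],100)
s=bot.read_state();print(s["t"],s["width"],s["tcp_pos"].round(1),s["contact_force"].round(1),s["moment"].round(2))
w=shot("wrist","w4");np.save("w4v.npy",w["view"])
```

```text
[-0.7 -0.  -0.9]
[ 494.7 -330.5    4.6] [-0.2  0.6 -0.8]
59.27281483212078 [ 494.7 -330.4    4.7]
14.3833 59.534103720255885 [ 494.4 -330.3  229.5] [ 0.2 -0.3 -4.9] [-0.01 -0.04  0.01]
```

View pics/w4.png

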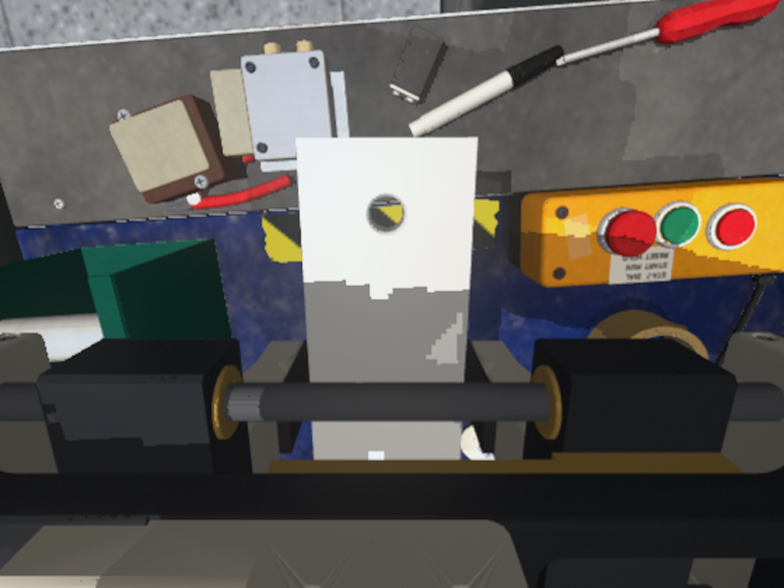

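Run:
```python
from h import *
c=bot.get_calibration("wrist");c["view"]=np.load("w4v.npy")
s=bot.read_state();Rm=R.from_quat(s["eef_rot"]).as_matrix()
for u,v in((385.5,214),(297,138),(477,138)):
    p=ray(c,u/1.4,v/1.4,s["tcp_pos"][2]+11.4);print((Rm.T@(p-s["tcp_pos"])).round(1))
```

```text
[ 60.    0.2 -11.4]
[ 84.8 -29.  -11.3]
[ 84.7  30.4 -11.3]
```

The plate is centred in the hand (hole at tool +60.0/0.2). Next I carry it to the scale and lower it while watching the force.

Run:
```python
from h import *
q=list(down(np.radians(93.5)))
bot.line_to([470,-200,230],200)
bot.move_ptp([451,102.5,200],q)
s=bot.read_state();print(s["tcp_pos"].round(1),s["width"],s["contact_force"].round(1))
bot.line_to([451,102.5,84],100);bot.pause(.2)
f0=bot.read_state()["contact_force"];print(f0.round(1))
for z in(80,77,74,70,65,60,57,55,53,52,51):
    bot.line_to([451,102.5,z],30);s=bot.read_state();f=s["contact_force"]-f0
    print(z,s["tcp_pos"].round(1),f.round(1),s["moment"].round(2),round(s["width"],1))
    if f[2]>12 or np.hypot(f[0],f[1])>8:break
w=shot("wrist","w5");np.save("w5v.npy",w["view"]);print(s["t"])
```

```text
[451.4 101.7 200. ] 59.7187624697646 [ 0.3 -0.6 -5.2]
[-0.6  0.1 -4.2]
80 [450.8 102.4  79.8] [ 0.7 -1.  -0.1] [-0.03 -0.02  0.03] 59.7
77 [450.9 102.4  76.8] [ 0.7 -0.8  0.1] [ 0.03 -0.02 -0.02] 59.5
74 [450.9 102.4  73.8] [-0.2 -0.1  0.2] [ 0.01  0.06 -0.01] 59.5
70 [450.8 102.4  69.8] [0.8 0.1 0.3] [-0.   -0.04 -0.02] 59.5
65 [450.8 102.4  64.7] [ 0.1 -0.8  0.4] [-0.03 -0.03 -0.01] 59.7
60 [450.8 102.4  59.8] [1.2 0.3 0.8] [0.01 0.02 0.03] 59.4
57 [450.9 102.4  56.8] [ 0.1 -0.4  0.7] [-0.05 -0.01  0.05] 59.3
55 [450.9 102.4  54.9] [ 0.8  0.4 -0.1] [-0.   -0.01  0.01] 59.5
53 [451.2 102.6  53.1] [ 1.2 -0.5  0.9] [ 0.04 -0.13 -0.07] 59.2
52 [451.2 102.6  52.2] [ 0.4 -1.1  3.2] [-0.04 -0.1   0.01] 59.5
51 [451.2 102.7  51.2] [ 1.8 -1.2  5. ] [-0.05 -0.1   0.07] 59.4
20.875
```

Run:
```python
from h import *
bot.line_to([451,102.5,50],20);bot.move_gripper(86);bot.pause(.2)
bot.line_to([451,102.5,100],60)
bot.line_to([500,102.5,230],180)
w=shot("wrist","w6")
bot.move_gripper(0,30)
p=[468.8,-125];q=list(near(0,(*p,160)))
bot.move_ptp([*p,160],q);bot.line_to([*p,103],100);bot.pause(.2)
s=bot.read_state();f0=s["contact_force"];print(s["tcp_pos"].round(1),s["width"])
for z in np.arange(99,90,-.5):
    bot.line_to([*p,z],15);s=bot.read_state();f=s["contact_force"]-f0
    print(z,s["tcp_pos"].round(1),f.round(1))
    if f[2]>17:break
bot.pause(.5);w=shot("side","s7",(180,120,360,300),3)
bot.line_to([*p,170],80);print(bot.read_state()["t"])
im=np.hstack([cv2.resize(cv2.imread("pics/w6.png"),(500,375)),cv2.resize(cv2.imread("pics/s7.png"),(300,375))]);cv2.imwrite("pics/m7.png",im)
```

```text
[ 469.3 -125.   103.7] 0.5585400653451174
99.0 [ 468.7 -125.    98.9] [1.4 0.2 0.5]
98.5 [ 468.8 -125.    98.5] [0.1 0.6 0.7]
98.0 [ 468.8 -125.    98. ] [0.4 0.2 0.3]
97.5 [ 468.8 -125.    97.5] [0.8 0.7 0. ]
97.0 [ 468.8 -125.    97. ] [0.7 0.3 1.2]
96.5 [ 468.8 -125.    96.5] [-0.2 -0.4  1.4]
96.0 [ 468.9 -125.    96.1] [0.8 0.7 1.7]
95.5 [ 468.9 -125.    95.6] [ 1.4 -0.2  3.2]
95.0 [ 468.9 -125.    95.1] [-0.1  0.5  3.8]
94.5 [ 468.9 -125.    94.6] [0.  1.3 6.4]
94.0 [ 468.9 -125.    94.2] [-0.4  0.5  7.1]
93.5 [ 468.9 -125.    93.8] [-2.7  0.5  7.8]
93.0 [ 468.9 -125.    93.7] [-3.4  2.5 12.3]
92.5 [ 468.9 -125.    93.7] [-5.   2.6 17.5]
33.375
```

View pics/m7.png

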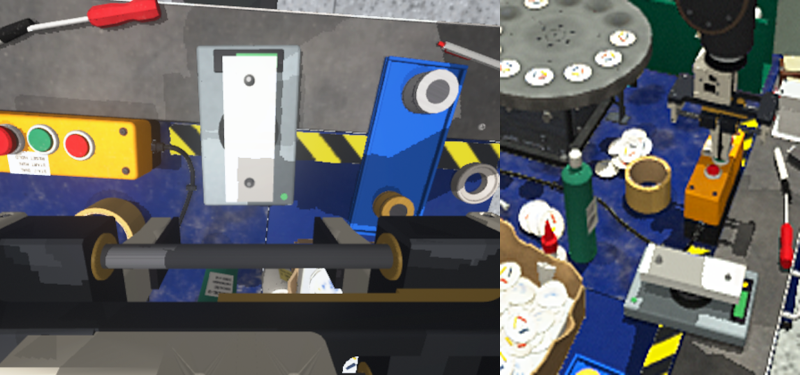

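The left view shows the plate lying on the carriage with both pins through the holes. The button met a hard stop after 3+ mm of travel (8 N on the spring, then a steep rise), so it went fully home. Before picking the yellow weight I repeat the earlier wrist pose and template-match, to catch any knock.

```bash
cat >> h.py <<'E'
OBS=[530,190,290]
def observe(tag):   # same pose as w3; returns weight poses by template match against w3
    bot.move_ptp(OBS,list(down(np.pi/2)));bot.pause(.2)
    c=shot("wrist",tag);np.save(tag+"v.npy",c["view"]);im=np.load(f"pics/{tag}.npy");ref=np.load("pics/w3.npy")
    out={}
    for n,(u,v),z,r in(("yel",(367.2,192.2),33,18),("steel",(388,67),37,21)):
        iu,iv=int(u),int(v);t=ref[iv-r:iv+r,iu-r:iu+r]
        m=cv2.matchTemplate(im,t,cv2.TM_CCOEFF_NORMED);_,sc,_,(x,y)=cv2.minMaxLoc(m)
        p=ray(c,x+r+u-iu,y+r+v-iv,z);p[1]-=.7;out[n]=p;print(n,round(sc,2),(x+r,y+r),p.round(1))
    return out
def tilted(deg,yaw=np.pi/2):
    return (R.from_rotvec([0,-np.radians(deg),0])*R.from_quat(down(yaw))).as_quat()
E
python3 - <<'E'
from h import *
bot.line_to([469,-125,250],200);bot.move_gripper(62,20)
observe("o1");print(R.from_quat(tilted(15)).as_matrix()[:,2].round(2),bot.read_state()["t"])
im=np.load("pics/w3.npy")
for a,i in(("w3",im),("o1",np.load("pics/o1.npy"))):cv2.imwrite(f"pics/{a}s.png",cv2.resize(i[30:100,340:440],None,fx=3.9,fy=3.9,interpolation=3))
cv2.imwrite("pics/st.png",np.hstack([cv2.imread("pics/w3s.png"),cv2.imread("pics/o1s.png")]))
E
```

```text
yel 0.99 (367, 192) [548.8 319.4  33. ]
steel 0.99 (388, 67) [386.6 331.   37. ]
[ 0.26  0.   -0.97] 37.1333
```

View pics/st.png

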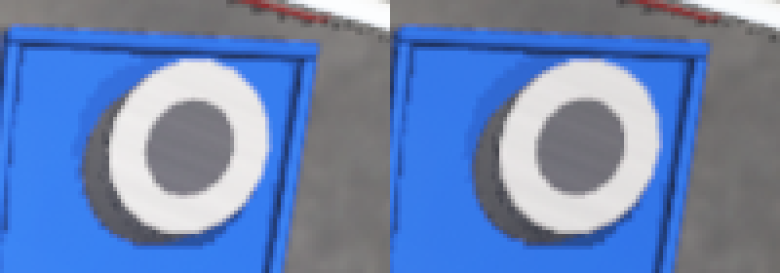

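Neither weight has moved. Now testing the small (yellow) weight.

```bash
cat >> h.py <<'E'
SEAT=[451,102.5]
def st(l):
    s=bot.read_state();print(l,round(s["t"],1),s["tcp_pos"].round(1),"w",round(s["width"],1),"F",s["contact_force"].round(1));return s
def pick(xy,tilt,op,zt=15,force=40):
    q=list(tilted(tilt));dx=19*np.sin(np.radians(tilt));x,y=xy[0]+dx,xy[1]
    bot.move_gripper(op,force)
    bot.move_ptp([x-25,y,150],q);bot.line_to([x-15*(tilt>0),y,80],120)
    bot.line_to([x,y,zt],60);st("at")
    bot.move_gripper(op-30,force);bot.pause(.2);st("gripped")
    bot.line_to([x-15*(tilt>0),y,80],80);bot.line_to([x-25,y,160],150);bot.pause(.2);return st("lifted")
def place(xy,tilt,zstart,zmin,op,up=160):
    q=list(tilted(tilt));dx=19*np.sin(np.radians(tilt));x,y=xy[0]+dx,xy[1]
    bot.move_ptp([x-15*(tilt>0),y,160],q);bot.line_to([x,y,zstart],100);bot.pause(.2);s=st("above");f0=s["contact_force"][2]
    z=zstart
    while z>zmin:
        z-=.7;bot.line_to([x,y,z],15);s=bot.read_state()
        if s["contact_force"][2]-f0>2.5:break
    st("down");bot.move_gripper(op);bot.pause(.1);st("open")
    bot.line_to([x-15*(tilt>0),y,zstart+45],100)
E
python3 - <<'E'
from h import *
pick((548.6,319.2),15,64)
w=shot("wrist","w8");shot("side","s8",(150,200,350,360),2)
E
```

```text
Traceback (most recent call last):
  File "h.py", line 51, in pick
    bot.line_to([x,y,zt],60);st("at")
    ~~~~~~~~~~~^^^^^^^^^^^^^
plant.Unreachable: the arm cannot follow that straight line within its joint ranges
```

Run:
```python
from h import *
print(bot.read_state()["joint_pos"].round(2))
for t in(0,5,10,15):
  for yaw in(90,-90):
    dx=19*np.sin(np.radians(t))
    q=R.from_rotvec([0,-np.radians(t),0])*R.from_quat(down(np.radians(yaw)))
    j=bot.solve_ik([548.6+dx,319.2,15],list(q.as_quat()));print(t,yaw,None if j is None else j.round(2))
```

```text
[ 0.95  0.3  -0.65  0.44 -0.51 -2.9 ]
0 90 [ 0.83  0.49 -0.32 -0.   -0.76 -2.4 ]
0 -90 [ 0.83  0.49 -0.32  0.   -0.76  0.74]
5 90 [ 0.87  0.46 -0.43  0.11 -0.63 -2.53]
5 -90 [ 0.87  0.46 -0.43  0.11 -0.63  0.61]
10 90 [ 0.9   0.43 -0.56  0.3  -0.49 -2.73]
10 -90 [ 0.9   0.43 -0.56  0.3  -0.49  0.41]
15 90 None
15 -90 [ 0.88  0.4  -0.74  0.67 -0.33  0.06]
```

Joint limits rule out the 15° tilt. I use 8° with the pads 4 mm toward the robot instead.

Run:
```python
from h import *
x0=548.6-4+19*np.sin(np.radians(8))
for z,dx in((15,0),(80,-15),(160,-25)):print(bot.solve_ik([x0+dx,319.2,z],list(tilted(8))).round(2))
st("now");pick((544.6,319.2),8,64)
w=shot("wrist","w8");shot("side","s8",(150,200,350,360),2)
```

```text
[ 0.9   0.44 -0.51  0.21 -0.54 -2.65]
[ 0.92  0.34 -0.47  0.18 -0.69 -2.62]
[ 0.94  0.24 -0.39  0.15 -0.87 -2.6 ]
now 38.9 [539.3 319.2  80.9] w 64.0 F [-0.4  0.2  0.7]
at 41.6 [547.4 319.5  15.5] w 63.9 F [-0.2  0.7 -0.5]
gripped 42.2 [547.3 319.2  15.3] w 45.2 F [-2.4 -0.6  5. ]
lifted 44.1 [521.9 318.6 158.6] w 45.2 F [ 0.2 -0.4 -3.3]
```

View pics/w8.png

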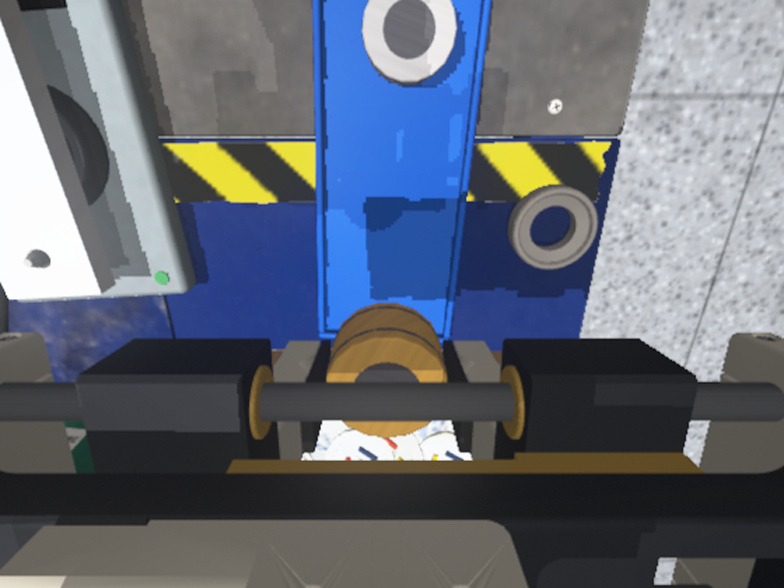

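The yellow weight is held upright at 3.3 N. Placing it on the plate.

Run:
```python
from h import *
place((447,102.5),8,84,70,64)
bot.pause(1.2)
bot.line_to([490,102.5,200],150)
st("end");w=shot("wrist","w9");np.save("w9v.npy",w["view"])
```

```text
above 46.2 [449.9 102.8  84.6] w 45.2 F [-0.4  0.2 -3.2]
down 51.0 [449.8 102.6  70.8] w 45.2 F [-0.9  0.4 -0.1]
open 51.7 [449.6 102.5  70.7] w 63.9 F [ 0.  -0.4  0.3]
end 54.4 [489.1 102.  199.1] w 63.9 F [ 0.6 -1.   0.3]
```

View pics/w9.png

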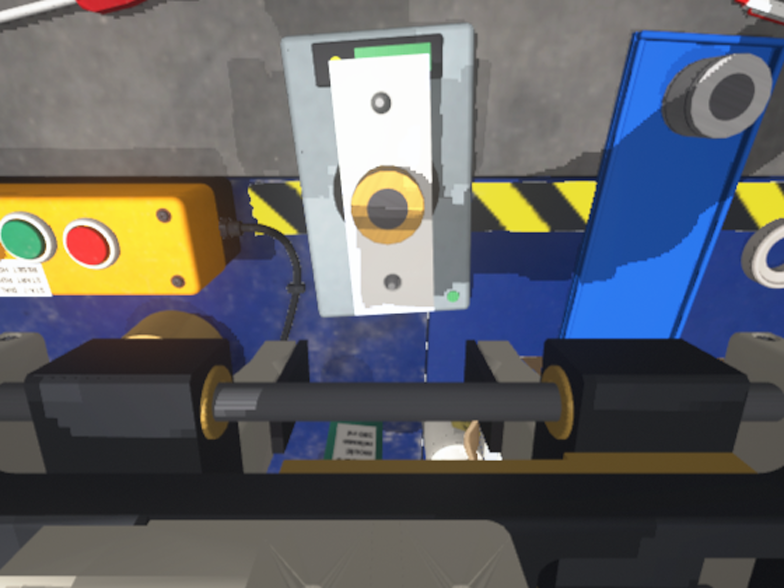

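The yellow weight stands on the plate with its top centre at (388,205), between the pins at (380,102) and (393,282). I compute its position, put it back in the tray and check the steel weight.

Run:
```python
from h import *
c=bot.get_calibration("wrist");c["view"]=np.load("w9v.npy")
p=ray(c,388/1.4,205/1.4,90.5);print(p.round(1), ray(c,380/1.4,102/1.4,69).round(1),ray(c,393/1.4,282/1.4,69).round(1))
assert abs(p[0]-451)<6 and abs(p[1]-102.5)<6
pick((447,102.5),8,64,zt=71.5)
place((516,321),8,24,13,64)
st("ret");bot.line_to([500,321,160],150)
o=observe("o2");st("obs")
```

```text
[448.2 103.6  90.5] [390.8  98.9  69. ] [507.6 107.3  69. ]
at 56.2 [449.8 102.3  71.3] w 64.0 F [ 0.3  0.2 -0.5]
gripped 56.9 [449.6 102.5  71.5] w 45.3 F [-1.   0.9  0. ]
lifted 58.2 [424.2 102.  158.9] w 45.3 F [ 0.5  0.8 -4.5]
above 60.8 [518.8 321.3  24.5] w 45.3 F [-0.1  0.1 -3.8]
down 63.8 [518.7 321.   16. ] w 45.1 F [-2.8 -2.   2.9]
open 64.5 [518.6 321.   15.6] w 64.3 F [ 0.   0.7 -1.4]
ret 65.2 [503.5 320.9  68.8] w 64.2 F [-0.5  0.1  0.7]
yel 0.85 (371, 173) [519.8 322.7  33. ]
steel 0.99 (388, 68) [386.5 331.   37. ]
obs 67.0 [529.4 190.7 288.6] w 64.3 F [ 0.5 -0.3 -0.5]
```

View pics/o2.png

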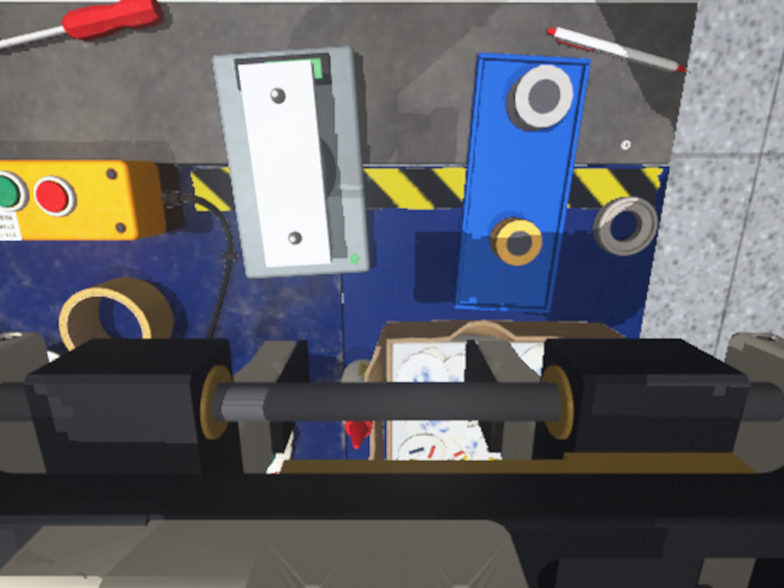

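The yellow weight is flat in the tray at about (520,322), and the plate is still fitted with both pins showing. The steel weight has not moved. Now testing it.

Run:
```python
from h import *
print(bot.solve_ik([387.3,331,15],list(tilted(0))).round(2))
s=pick((387.3,331),0,72,force=45)
if s["width"]<48 or s["contact_force"][2]>-3:raise SystemExit("no grip")
place((451,102.5),0,86,68,72)
bot.pause(1.2);bot.line_to([490,102.5,200],150);st("end")
c=shot("wrist","w10");np.save("w10v.npy",c["view"])
# expected top disc: find bright/dark core circle around prediction
im=np.load("pics/w10.npy");a=proj(c,(451,102.5,92)).astype(int);print("pred",a)
g=cv2.medianBlur(cv2.cvtColor(im[a[1]-45:a[1]+45,a[0]-45:a[0]+45],cv2.COLOR_BGR2GRAY),3)
dark=(g<140).astype(np.uint8);n,l,stt,cen=cv2.connectedComponentsWithStats(dark)
for i in range(1,n):
    if stt[i,4]>150:print(stt[i],ray(c,*(cen[i]+a-45),92).round(1))
```

```text
[ 1.09  0.34 -0.6  -0.   -0.63 -2.66]
at 70.4 [387.5 331.2  15.3] w 72.2 F [0.1 0.4 0.6]
gripped 71.1 [387.4 331.   15.2] w 51.2 F [-0.4 -0.4  5.1]
lifted 73.0 [362.2 330.4 158.9] w 50.8 F [-0.5  0.3 -4.8]
above 75.0 [451.4 102.8  86.6] w 51.2 F [-0.   0.4 -4.5]
down 80.3 [451.1 102.5  71.4] w 50.9 F [-0.3 -0.5 -1.2]
open 81.0 [451.  102.5  71.3] w 72.1 F [-0.7  0.4 -0. ]
end 83.6 [489.2 102.2 199.1] w 72.0 F [0.2 0.  0.4]
pred [275 166]
[ 76   0  14  90 899] [454.5 135.2  92. ]
[  9  21   8  35 156] [445.3  73.5  92. ]
[ 31  30  31  32 788] [451.6 103.   92. ]
[ 28  65  36   8 219] [471.9 102.2  92. ]
```

The dark core of the steel weight measures (451.6, 103.0), so it stood in the middle of the plate, released for over a second. Returning it.

Run:
```python
from h import *
s=pick((451,102.5),0,72,zt=72,force=45)
if s["width"]<48 or s["contact_force"][2]>-3:raise SystemExit("no grip")
place((390,328),0,25,13,72)
bot.line_to([400,328,160],150)
observe("o3");st("obs")
w=np.load("pics/o3.npy")[20:230,130:480];sc=bot.camera("side")[:,:,::-1][170:380,180:400]
cv2.imwrite("pics/fin.png",np.hstack([cv2.resize(w,None,fx=1.4,fy=1.4),cv2.resize(sc,None,fx=1.4,fy=1.4)]))
```

```text
at 85.4 [450.8 102.5  72.1] w 72.3 F [-0.5  0.3 -0.4]
gripped 86.0 [451.1 102.6  72. ] w 51.4 F [-0.9 -0.2  0.4]
lifted 87.2 [425.6 102.1 158.9] w 51.0 F [-0.1 -0.2 -4. ]
above 89.8 [390.1 328.3  25.4] w 51.4 F [ 0.2  0.1 -4.2]
down 92.8 [390.1 328.   17.1] w 51.1 F [-3.1 -1.6  4.8]
open 93.5 [390.  328.1  16.6] w 72.0 F [ 0.3  0.1 -0.5]
yel 0.86 (370, 173) [520. 322.  33.]
steel 0.98 (385, 70) [388.7 328.   37. ]
obs 96.1 [529.3 190.8 289.2] w 71.9 F [ 0.7 -0.6 -0.3]
```

View pics/fin.png

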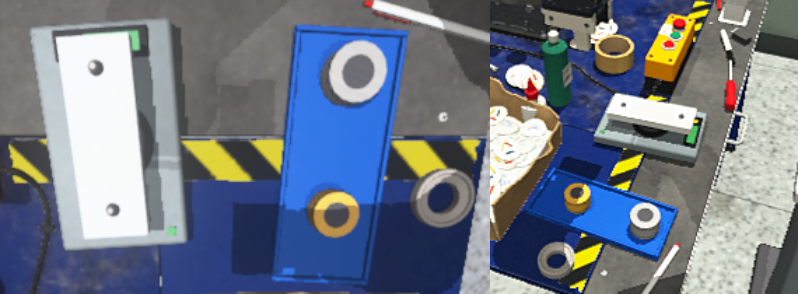

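The last picture shows the plate flush with both pins through, and both weights flat in the tray (steel at (358,70), yellow at (335,213)). The tape roll and glue bottle are in place. Handing in.

```bash
python3 -c "
from plant import bot
print(bot.close_job())"
```

```text
the job is handed in; nothing more can be done
None
```

The job is done and handed in at about 96 s on the robot's clock. The plate is on the carriage and the tare button was pressed. The yellow (small) and then the steel (medium) weight were each tested and put back. I saw no red (large) weight in any picture, so there was none to test.

- **Plate:** it went down over both pins with almost no side force and was released flush. The last picture shows both pin tips through the holes.
- **Tare:** the green button met a hard stop after a little over 3 mm. Force rose to 8 N on the spring and 17.5 N at the stop.
- **Weights on the plate:** each stood alone, released, for more than a second. The steel one measured about 1 mm from the plate's middle. The yellow one measured about 3 mm off in x, read by hand from one picture.
- **End state:** both weights are flat in the tray, the yellow one about 28 mm nearer the robot than where it started. The tape roll and glue bottle look unmoved in the last picture, and the arm is clear of everything.

**What went wrong:** the first approach to the yellow weight, at a 15° tilt, was refused as unreachable before touching anything. I redid it at 8°. I noticed no knock or grip slackening.

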